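# Draw the shaft up to its ring groove and hold it

## Robot

A 6-joint arm with a two-finger parallel gripper is mounted at the origin on the work surface. World frame = base frame: x ahead of the robot, y to its left, z up, the work surface at z = 0. Lengths are in m, angles in rad, forces in N, time in s.
With the tool pointing down it reaches from about 0.225 to 0.875 m from the base axis. Payload 3.4 kg.
Tool frame: the origin (TCP) lies at the very end of the fingers, on their centre line; the grasp point (between the pads) lies 19 mm behind it; z points along the fingers, x is the direction in which the jaws open and shut, and the axes are right-handed (so a half turn about z gives the same grasp; the last joint's range is limited). The gripper opens to 85 mm and grips with 20 to 120 N. Pads are 22 mm wide; open, the fingers measure 114 mm over their backs; the gripper's body (76 mm by 85 mm) begins 54 mm behind the grasp point. The pads swing forward as they close: fully open they stand 13 mm farther back than shut.
Start: joints at [1.044, 0.276, 1.505, -0, 1.361, -0.121], TCP at [0.227, 0.528, 0.231] pointing down, gripper open.
Joint ranges: [-2.89, 2.89], [-0.75, 2.08], [0.22, 2.7], [-1.18, 4.32], [0.11, 2.71], [-2.7, 2.7]. Speed limits (rad/s): [2.57, 2.57, 3.14, 3.14, 3.14, 3.14].

## Interface

Orientations are given as a unit quaternion [w, x, y, z].
In Python, from rig import manip gives the robot as it stands.
- The arm moves only by the tool carry_out, never from a script. Its argument "series" is a list of rows, each a list of 2 entries, a list of its own where there are three numbers: the shift along the tool's x, y, z in mm, then the turn about the tool's z in degrees. A call has 1 to 10 rows; each row shifts and turns the pose as measured when the row begins, along the tool's axes as they then stand; what a row does not reach is not made up. A row lasts 1/12 s, in which the tool goes at most 41.7 mm and 7.16 degrees, less where a joint would pass 70% of its speed; a pose out of reach is approached as far as the arm can. A call is refused whole if a number of a shift passes 41.7 or a number of a turn 7.16, either way. A call with a gripper value outside its range is refused whole. "fingers" is the finger opening in mm, from 0 to 85.4, set as the call begins (left out, the last holds). The fingers move at their own pace and stop on an object; "squeeze" is the grip in N (left out, the last holds). Time passes only in rows, so rows that do not move let the fingers close. It gives the time, the measured TCP pose, the force and the opening at its end, in the units of the state.
- manip.get_state(): the state, without advancing time (a new reading comes with each control period).
- manip.get_image(name): name is "scene" or "top" or "wrist"; returns a dict with "frame" (384x512x3 uint8, blue, green, red), "K" (3x3 intrinsics, pixels), "rvec" (rotation vector, rad) and "tvec" (3), from world to camera coordinates, as OpenCV has them; the wrist camera has in their place "mount" (4x4, takes a point from camera to tool coordinates, whose origin is the TCP and whose axes are the tool frame's). Camera axes: x right, y down, z forward; pixel columns grow to the right and rows downward; lengths in m; the calibration is good to about 2 mm. A picture is of the moment at which its call begins: read the wrist's pose just before it. There is no depth.
- manip.sign_off(): hands the job in, once; it reports no verdict.
The state is a dict: "clock": time; "qpos": joint angles; "qd": joint speeds; "effort": joint torques, N m; "position": TCP position; "ee_rot": TCP orientation; "contact_force": force on the tool from outside, world axes, zero at the start; "moment": the same for the moment, N m; "width": finger opening in m.
Only numpy, scipy, OpenCV 4.12 (cv2) and the standard library are available. Lean on these libraries where they do the work, as an engineer would, in place of code of your own. Each camera call takes 0.05 s, during which the arm holds its last target. There are 200 camera calls.

## Task

The shaft standing in the flanged housing on the dark tooling plate is ready for its retaining ring. Draw it straight up through the bush, without forcing it sideways, until its ring groove stands about 10 mm above the top face of the bush, and finish while still holding it there, upright and still, with its lower end in the bush, so that I can clip the ring on. Leave everything else on the bench where it is.

Things in the scene. Friction and masses are not known exactly. Their poses are not given: they have to be found in the camera images.
- housing: Aluminium bearing housing, fixed: flange dia. 110 mm (top at 28 mm), round hub dia. 66 mm at most with a bronze bush, top 105 mm above the bench; screwed on a dark steel plate 130 x 130 x 16 mm fixed to the bench. Plain round bore 21 mm across. Origin: on the bore's axis at bench height; z up along the bore. A hidden stop in the bore, at a different height each time, carries the shaft's foot
- bush_face (a point): Centre of the bore at the top face of the bronze bush, 105 mm above the bench
- shaft: Loose bright steel shaft, 150 mm long, dia. 20 mm, 0.27 to 0.41 kg, upright in the bush with 1 mm of total play. Its top 45 mm is a square drive end, 14 x 14 mm, the place to grip. Origin: centre of its lower end; z up along it, x and y square to the flats. At the start 77 to 97 mm stand out above the bush. It slides and turns freely, and drops back on its stop if let go
- groove (a point): Middle of the retaining-ring groove, a dark band 2 mm wide round the shaft, 45 mm above its lower end and 105 mm below its top end; at the start 8 to 28 mm down inside the bush, out of sight
- shaft_top (a point): Centre of the shaft's top end (top of the square drive end)
- finished_unit: Bystander: a like unit already finished, standing loose on the bench without a tooling plate, its black ring fitted on the shaft at the bush's face. Flange diameter 110 mm, face 91 mm and shaft top 196 mm above the bench. Origin: centre of its underside
- bare_housing: Bystander: bare aluminium housing without bush or shaft, loose on the bench, flange diameter 110 mm, 87 mm tall. Origin: centre of its underside
- pliers: Bystander: retaining-ring pliers with red grips lying on the bench, 190 mm long, 16 mm thick. Origin: on the bench under their middle; x towards the tips
- ring_tray: Bystander: blue open tray 75 x 105 x 22 mm with black retaining rings in it. Origin: centre of its underside
Things that resemble listed ones, but are neither listed nor needed, are in the scene too. What is meant by the shaft is not green, and is the larger of those in its own colour.

How it is judged:
On the way:
1. the shaft, gripped, is drawn up until its groove comes out of the bush (z of groove in the frame of bush_face above 0.001 m and contact force between the fingers and shaft above 1 N), for 0.1 s.
At the end, for the whole second after the job is handed in: The gripper still holds the shaft, still (under 10 mm/s) and in line with the bore (within 0.04 rad), with its groove 5 to 15 mm above the bush's top face, its lower end in the bush, and pressed against the bush with less than 25 N (z of groove in the frame of bush_face between 0.005 and 0.015 m and horizontal distance between shaft and bush_face below 0.003 m and angle between the z axis of shaft and the z axis of housing, either way round below 0.04 rad and contact force between the fingers and shaft above 2 N and contact force between shaft and housing below 25 N and linear speed of shaft below 0.01 m/s and angular speed of shaft below 0.1 rad/s); the arm keeps its last pose, push and grip.
It fails at once if the shaft is jammed: forced against the bush with more than 80 N (contact force between shaft and housing above 80 N).
It fails at once if the shaft is pulled right out of the bush (z of shaft in the frame of bush_face above -0.005 m).
It fails at once if the finished unit, the bare housing, the pliers or the ring tray is moved by more than 15 mm (distance of any of finished_unit, bare_housing, pliers, ring_tray from where it was at the start of the episode above 0.015 m).
It also fails if it takes over 32 s, if anything falls off the work surface, if the arm or the gripper's body presses on something with over 40 N, if the wrist force passes 120 N, or if a joint passes its speed limit or range.

## Working session

There is one attempt and no reset: what is moved stays moved. The work goes in short steps, Python scripts to look and compute and a tool call to move; the robot and the scene stay as the last step left them, time stands still between calls to the robot, and variables do not carry over. Pictures are saved under pics/ and viewed, about 8 in all and at most 12, crops included, and the job is handed in when it is done.

Besides the shell and the picture viewer there is one more tool, called in YAML: its name, and indented under it one key for each argument. carry_out: Moves the arm, as the interface text tells. Its arguments: {"type":"object","properties":{"series":{"type":"array","items":{"type":"array"}},"fingers":{"type":"number"},"squeeze":{"type":"number"}},"required":["series"]}

```bash
mkdir -p pics
cat > h.py <<'E'
from rig import manip
import cv2, numpy as np
from scipy.spatial.transform import Rotation as R
def cam(name):
    s=manip.get_state(); d=manip.get_image(name); K=np.array(d["K"])
    if name=="wrist":
        q=s["ee_rot"]; T=np.eye(4); T[:3,:3]=R.from_quat([q[1],q[2],q[3],q[0]]).as_matrix(); T[:3,3]=s["position"]
        C=T@np.array(d["mount"]); W=np.linalg.inv(C)
        return d["frame"],K,W[:3,:3],W[:3,3]
    return d["frame"],K,cv2.Rodrigues(np.array(d["rvec"]))[0],np.array(d["tvec"]).ravel()
def ray(K,Rm,t,u,v):
    d=Rm.T@np.linalg.inv(K)@np.array([u,v,1.]); return -Rm.T@t,d
def atz(K,Rm,t,u,v,z):
    c,d=ray(K,Rm,t,u,v); return c+d*(z-c[2])/d[2]
def proj(K,Rm,t,P):
    p=K@(Rm@np.array(P)+t); return p[:2]/p[2]
E
python3 - <<'E'
from h import *
s=manip.get_state(); print({k:np.round(v,3) for k,v in s.items()})
for n in ("scene","top"):
    f,K,Rm,t=cam(n); np.savez(n+".npz",f=f,K=K,R=Rm,t=t); print(n,np.round(-Rm.T@t,3))
    cv2.imwrite(f"pics/{n}.png",cv2.resize(f,(800,600),interpolation=cv2.INTER_CUBIC))
E
```

```text
{'clock': np.float64(0.0), 'qpos': array([ 1.044,  0.277,  1.506,  0.   ,  1.361, -0.121]), 'qd': array([ 0.001,  0.001,  0.   ,  0.001, -0.001,  0.   ]), 'effort': array([ 1.0000e-03, -4.1678e+01, -2.4581e+01,  0.0000e+00,  1.1000e-02,
        0.0000e+00]), 'position': array([0.227, 0.528, 0.23 ]), 'ee_rot': array([ 0.   ,  0.835,  0.55 , -0.001]), 'contact_force': array([-0.656, -0.363, -0.567]), 'moment': array([-0.018, -0.018, -0.001]), 'width': np.float64(0.085)}
scene [ 1.253 -0.649  0.792]
top [0.456 0.012 1.23 ]
```

View pics/scene.png

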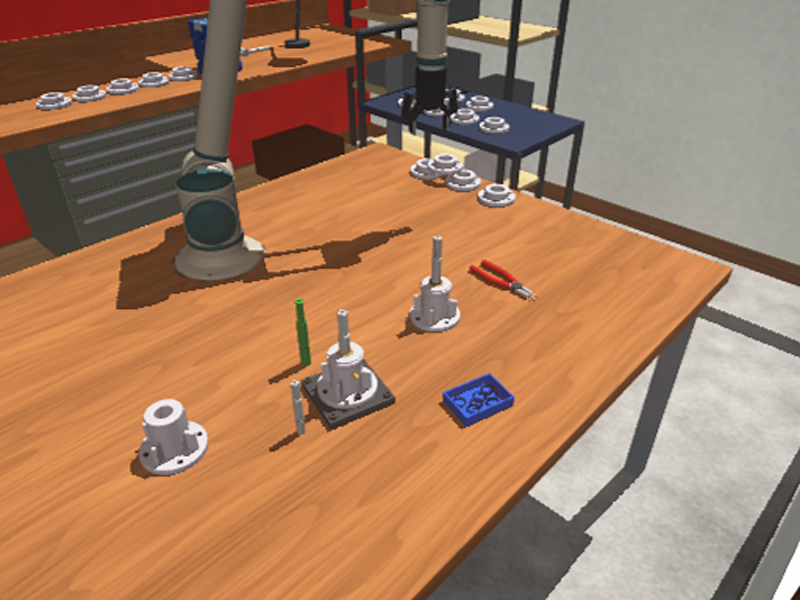

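View pics/top.png

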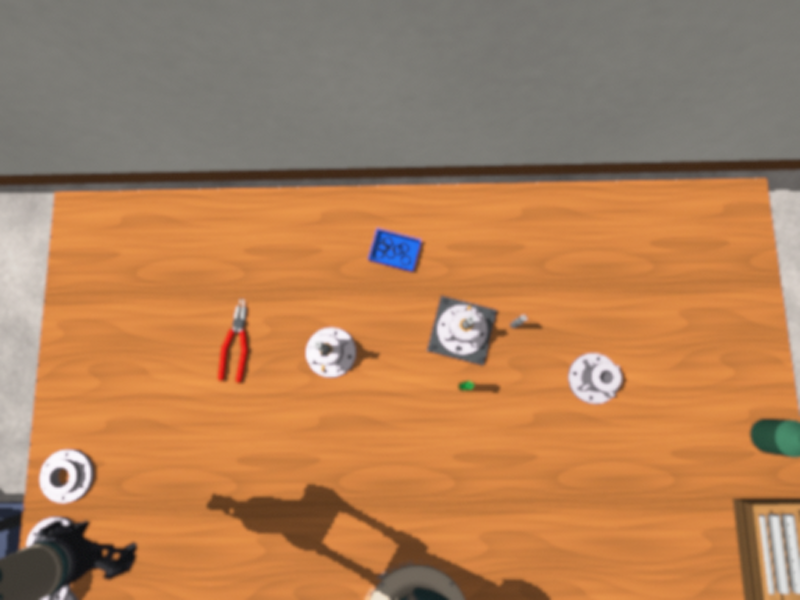

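The scene view shows the dark plate with the shafted housing around (345,375), its shaft top near (343,313). A green shaft (302,330) and a short grey one (297,405) stand close by as decoys. In the top view the plate is at (463,330), and the arm starts at bottom left.

Run:
```python
from h import *
a=np.load("scene.npz");b=np.load("top.npz")
# 512-px crops
c1=cv2.resize(a["f"][185:285,170:270],(500,500),interpolation=cv2.INTER_CUBIC)   # x5
c2=cv2.resize(b["f"][180:240,265:345],None,fx=5,fy=5,interpolation=cv2.INTER_CUBIC) # 400x300
im=np.zeros((500,800,3),np.uint8)
im[:,:400]=c1[:,:400]; im[:300,400:]=c2
cv2.imwrite("pics/crop.png",im)
for z in (0.016,0.028,0.105,0.19):
    print(z, atz(b["K"],b["R"],b["t"],463*.64,330*.64,z).round(3), atz(a["K"],a["R"],a["t"],343*.64,313*.64,z).round(3))
```

```text
0.016 [ 0.6   -0.115  0.016] [0.423 0.037 0.016]
0.028 [ 0.598 -0.114  0.028] [0.435 0.026 0.028]
0.105 [ 0.589 -0.106  0.105] [ 0.518 -0.042  0.105]
0.19 [ 0.579 -0.097  0.19 ] [ 0.609 -0.117  0.19 ]
```

View pics/crop.png

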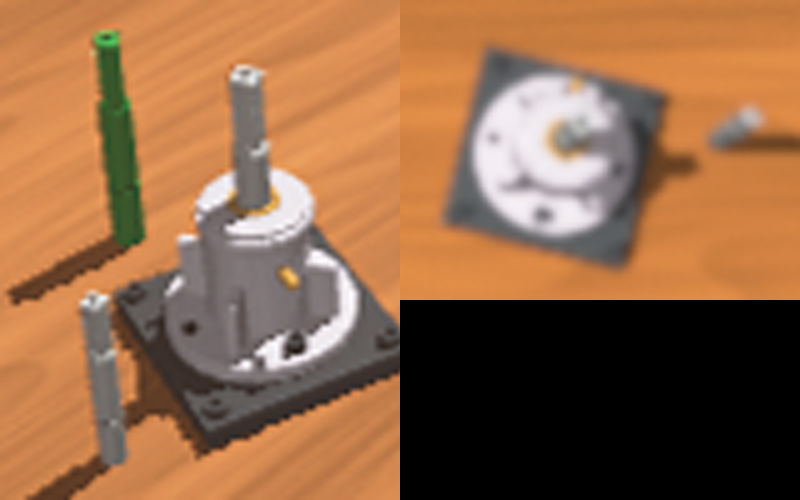

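Run:
```python
from h import *
a=np.load("scene.npz");b=np.load("top.npz")
A=(a["K"],a["R"],a["t"]);B=(b["K"],b["R"],b["t"])
print("flange top",atz(*B,265+155/5,180+152/5,.028), "bush top",atz(*B,265+168/5,180+140/5,.105),"scene bush",atz(*A,170+253/5,185+203/5,.105))
for z in (.18,.19,.2): print(z,atz(*B,265+178/5,180+127/5,z),atz(*A,170+246/5,185+74/5,z))
# flats orientation guess: plate edge
p=atz(*B,265+90/5,180+48/5,.016);q=atz(*B,265+265/5,180+95/5,.016);print("plate edge",q-p,np.degrees(np.arctan2(*(q-p)[1::-1])))
s=manip.get_state();q=s["ee_rot"];print(R.from_quat([q[1],q[2],q[3],q[0]]).as_matrix().round(3))
```

```text
flange top [ 0.60115813 -0.11313653  0.028     ] bush top [ 0.59951787 -0.11383475  0.105     ] scene bush [ 0.60765517 -0.11840605  0.105     ]
0.18 [ 0.59775691 -0.11180434  0.18      ] [ 0.59560766 -0.10710951  0.18      ]
0.19 [ 0.59640379 -0.11062573  0.19      ] [ 0.60634496 -0.11596608  0.19      ]
0.2 [ 0.59505066 -0.10944712  0.2       ] [ 0.61708227 -0.12482265  0.2       ]
plate edge [-0.03593726 -0.12192706  0.        ] -106.42255877259298
[[ 0.395  0.919 -0.001]
 [ 0.919 -0.395 -0.001]
 [-0.002 -0.    -1.   ]]
```

carry_out:
  series:
    - [[0, 0, -40], 0]
    - [[0, 0, -40], 0]
    - [[0, 0, -20], 0]
    - [[-22, 30, 0], 0]
    - [[-22, 30, 0], 0]
    - [[-22, 30, 0], 0]
    - [[-22, 30, 0], 0]
    - [[-22, 30, 0], 0]
    - [[-22, 30, 0], 0]
    - [[-22, 30, 0], 0]
  fingers: 85

```text
clock: 0.93
position: [0.3586, 0.2995, 0.3285]
ee_rot: [0.002, 0.831, 0.556, -0.007]
contact_force: [0.0, -0.1, -0.0]
width: 0.0851
```

carry_out:
  series:
    - [[-22, 30, 0], 0]
    - [[-22, 30, 0], 0]
    - [[-22, 30, 0], 0]
    - [[-22, 30, 0], 0]
    - [[-22, 30, 0], 0]
    - [[-22, 30, 0], 0]
    - [[-22, 30, 0], 0]
    - [[-22, 30, 0], 0]
    - [[-22, 30, 0], 0]
    - [[-22, 30, 0], 0]

```text
clock: 1.77
position: [0.5554, -0.0363, 0.3269]
ee_rot: [-0.0, 0.831, 0.556, -0.009]
contact_force: [0.4, 0.3, -0.2]
width: 0.0853
```

carry_out:
  series:
    - [[-18, 24, 0], 0]
    - [[-18, 24, 0], 0]
    - [[-18, 24, 0], 0]
    - [[0, 0, 0], 0]
    - [[0, 0, 0], 0]

```text
clock: 2.18
position: [0.6055, -0.1266, 0.3216]
ee_rot: [-0.001, 0.834, 0.552, -0.011]
contact_force: [0.2, 0.2, 0.3]
width: 0.0851
```

Run:
```python
from h import *
f,K,Rm,t=cam("wrist"); np.savez("w1.npz",f=f,K=K,R=Rm,t=t); s=manip.get_state()
print(s["position"],s["ee_rot"],(-Rm.T@t).round(3),s["clock"])
cv2.imwrite("pics/w1.png",cv2.resize(f,(800,600),interpolation=cv2.INTER_CUBIC))
print([ (proj(K,Rm,t,(.601,-.114,z))/.64).round() for z in (.105,.185)])
```

```text
[ 0.60547654 -0.12674994  0.32121445] [-7.31810882e-04  8.33572220e-01  5.52284085e-01 -1.17944239e-02] [ 0.536 -0.095  0.465] 2.2333
[array([419., 241.]), array([421., 269.])]
```

View pics/w1.png

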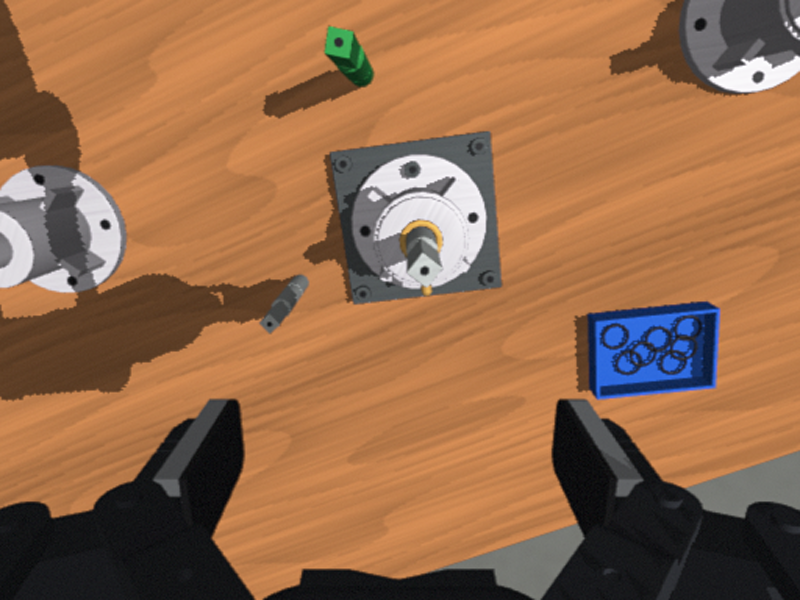

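The wrist view shows the target shaft's square top at (425,268), very close to the predicted (421,269), with the bronze bush behind it at about (421,238). The flats are turned roughly 40° to the jaws. The tool has also picked up about 0.024 rad of tilt on the way, so I'll check whether it drifts at rest.

carry_out:
  series:
    - [[0, 0, 0], 0]
    - [[0, 0, 0], 0]
    - [[0, 0, 0], 0]
    - [[0, 0, 0], 0]
    - [[0, 0, 0], 0]
    - [[0, 0, 0], 0]

```text
clock: 2.73
position: [0.603, -0.1212, 0.3222]
ee_rot: [-0.002, 0.832, 0.555, -0.012]
contact_force: [0.3, 0.7, -0.4]
width: 0.0851
```

```bash
cat >> h.py <<'E'
def st():
    s=manip.get_state();q=s["ee_rot"];M=R.from_quat([q[1],q[2],q[3],q[0]]).as_matrix()
    print("t",round(s["clock"],2),"pos",np.round(s["position"],4),"z",M[:,2].round(4),"x",M[:,0].round(4),"yaw",np.degrees(np.arctan2(M[1,0],M[0,0])).round(2),"F",np.round(s["contact_force"],1),"w",round(float(s["width"]),4),"q",np.round(s["qpos"],3))
    return s,M
E
python3 - <<'E'
from h import *
st()
d=np.load("w1.npz");f=d["f"];c=f[135:195,240:300]
cv2.imwrite("pics/w1c.png",cv2.resize(c,(600,600),interpolation=cv2.INTER_CUBIC))
E
```

```text
t 2.73 pos [ 0.603  -0.1212  0.3222] z [-0.0212 -0.01   -0.9997] x [ 0.3845  0.923  -0.0174] yaw 67.39 F [ 0.3  0.7 -0.4] w 0.0851 q [-0.302  0.316  1.228 -0.016  1.616 -1.479]
```

View pics/w1c.png

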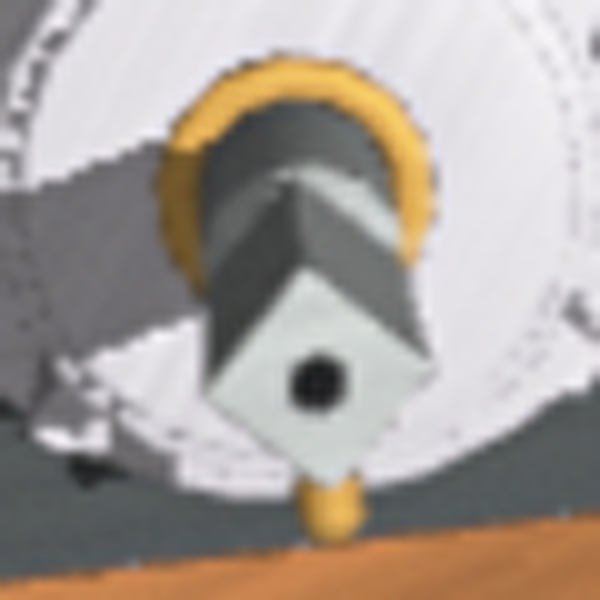

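Run:
```python
from h import *
d=np.load("w1.npz");W=(d["K"],d["R"],d["t"])
g=lambda x,y,z:atz(*W,240+x/10-.45,135+y/10-.45,z)
print("bush",g(298,187,.105))
for z in (.18,.185,.19,.195,.2):
    c=[g(*p,z) for p in((303,265),(433,365),(335,490),(207,385))]
    m=np.mean(c,0); e=[c[(i+1)%4]-c[i] for i in range(4)]
    print(z,m.round(4),[round(np.linalg.norm(v)*1000,1) for v in e],[round(np.degrees(np.arctan2(v[1],v[0]))%90,1) for v in e])
```

```text
bush [ 0.60033658 -0.11202239  0.105     ]
0.18 [ 0.6026 -0.1129  0.18  ] [np.float64(14.0), np.float64(13.7), np.float64(14.3), np.float64(13.1)] [np.float64(29.4), np.float64(30.7), np.float64(27.2), np.float64(29.4)]
0.185 [ 0.6015 -0.1126  0.185 ] [np.float64(13.8), np.float64(13.4), np.float64(14.1), np.float64(12.9)] [np.float64(29.4), np.float64(30.7), np.float64(27.2), np.float64(29.4)]
0.19 [ 0.6003 -0.1123  0.19  ] [np.float64(13.5), np.float64(13.2), np.float64(13.8), np.float64(12.6)] [np.float64(29.4), np.float64(30.7), np.float64(27.2), np.float64(29.4)]
0.195 [ 0.5991 -0.112   0.195 ] [np.float64(13.3), np.float64(12.9), np.float64(13.6), np.float64(12.4)] [np.float64(29.4), np.float64(30.7), np.float64(27.2), np.float64(29.4)]
0.2 [ 0.598  -0.1116  0.2   ] [np.float64(13.0), np.float64(12.7), np.float64(13.3), np.float64(12.2)] [np.float64(29.4), np.float64(30.7), np.float64(27.2), np.float64(29.4)]
```

Shaft axis is about (0.600, -0.112), its top about 0.189 m up, and its flats at 29° mod 90°. I'll go down to just above the shaft, centre on it, and then see what the tilt does before I choose a jaw direction.

carry_out:
  series:
    - [[2, -1, 20], 0]
    - [[2, -1, 25], 0]
    - [[3, -1, 25], 0]
    - [[2, -1, 20], 0]
    - [[0, 0, 10], 0]
    - [[0, 0, 0], 0]
    - [[0, 0, 0], 0]

```text
clock: 3.32
position: [0.6021, -0.1103, 0.2231]
ee_rot: [0.002, 0.831, 0.556, -0.009]
contact_force: [-0.3, 1.0, 0.3]
width: 0.0848
```

```bash
python3 -c "
from h import *
st()"
```

```text
t 3.32 pos [ 0.6021 -0.1103  0.2231] z [-0.0119 -0.0128 -0.9998] x [ 0.3816  0.9242 -0.0164] yaw 67.56 F [-0.3  1.   0.3] w 0.0848 q [-0.285  0.341  1.429 -0.016  1.379 -1.461]
```

carry_out:
  series:
    - [[0, 0, 0], -6.5]
    - [[0, 0, 0], -6.5]
    - [[0, 0, 0], -6.5]
    - [[0, 0, 0], -6.5]
    - [[0, 0, 0], -6.5]
    - [[0, 0, 0], -6.5]
    - [[0, 0, 0], -6.5]
    - [[0, 0, 0], -6.3]
    - [[0, 0, 0], 0]
    - [[0, 0, 0], 0]

```text
clock: 4.15
position: [0.6106, -0.1138, 0.2398]
ee_rot: [0.011, 0.487, 0.873, -0.006]
contact_force: [-0.3, 0.3, -0.1]
width: 0.0848
```

Run:
```python
from h import *
st()
f,K,Rm,t=cam("wrist"); np.savez("w2.npz",f=f,K=K,R=Rm,t=t)
p=proj(K,Rm,t,(.6004,-.1122,.17)).round().astype(int); print(p)
y0=max(0,min(p[1]-75,234));x0=max(0,min(p[0]-100,312)); print(x0,y0)
cv2.imwrite("pics/w2.png",cv2.resize(f[y0:y0+150,x0:x0+200],(800,600),interpolation=cv2.INTER_CUBIC))
```

```text
t 4.15 pos [ 0.6106 -0.1138  0.2398] z [ 0.014  -0.0213 -0.9997] x [-0.5257  0.8503 -0.0254] yaw 121.72 F [-0.3  0.3 -0.1] w 0.0848 q [-0.286  0.332  1.402 -0.017  1.388 -2.408]
[267 197]
167 122
```

View pics/w2.png

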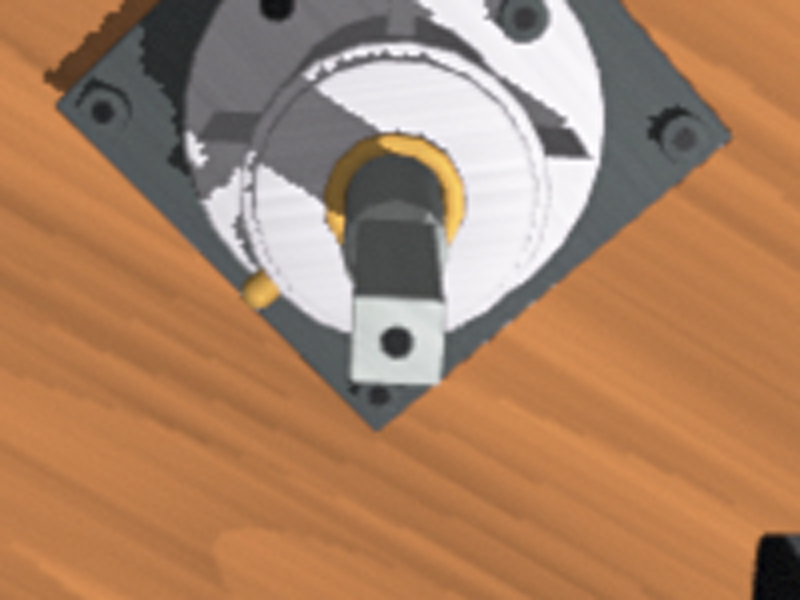

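Run:
```python
from h import *
d=np.load("w2.npz");W=(d["K"],d["R"],d["t"])
g=lambda x,y,z:atz(*W,167+x/4-.4,122+y/4-.4,z)
print("bush",g(395,200,.105),g(466,200,.105)-g(324,200,.105))
for z in (.18,.185,.19,.195,.2):
    c=[g(*p,z) for p in((357,297),(446,298),(441,384),(350,382))]
    m=np.mean(c,0); e=[c[(i+1)%4]-c[i] for i in range(4)]
    print(z,m.round(4),[round(np.linalg.norm(v)*1000,1) for v in e],[round(np.degrees(np.arctan2(v[1],v[0]))%90,1) for v in e])
st()
```

```text
bush [ 0.60038851 -0.1132105   0.105     ] [-0.01556921  0.02481376  0.        ]
0.18 [ 0.6032 -0.1112  0.18  ] [np.float64(13.7), np.float64(14.2), np.float64(14.3), np.float64(14.1)] [np.float64(31.5), np.float64(29.8), np.float64(31.0), np.float64(27.3)]
0.185 [ 0.6017 -0.1122  0.185 ] [np.float64(13.3), np.float64(13.9), np.float64(13.9), np.float64(13.8)] [np.float64(31.5), np.float64(29.8), np.float64(31.0), np.float64(27.3)]
0.19 [ 0.6001 -0.1132  0.19  ] [np.float64(13.0), np.float64(13.5), np.float64(13.6), np.float64(13.4)] [np.float64(31.5), np.float64(29.8), np.float64(31.0), np.float64(27.3)]
0.195 [ 0.5986 -0.1142  0.195 ] [np.float64(12.7), np.float64(13.2), np.float64(13.2), np.float64(13.1)] [np.float64(31.5), np.float64(29.8), np.float64(31.0), np.float64(27.3)]
0.2 [ 0.5971 -0.1153  0.2   ] [np.float64(12.3), np.float64(12.8), np.float64(12.9), np.float64(12.7)] [np.float64(31.5), np.float64(29.8), np.float64(31.0), np.float64(27.3)]
t 4.2 pos [ 0.6107 -0.1138  0.24  ] z [ 0.0145 -0.0214 -0.9997] x [-0.5258  0.8502 -0.0258] yaw 121.73 F [ 0.4 -0.   0.8] w 0.0852 q [-0.286  0.332  1.402 -0.017  1.388 -2.408]
```

carry_out:
  series:
    - [[0, 0, 0], 0]
    - [[0, 0, 0], 0]
    - [[0, 0, 0], 2]
    - [[0, 0, 0], 0]
    - [[0, 0, 0], 0]
    - [[0, 0, 0], 0]

```text
clock: 4.7
position: [0.6113, -0.1141, 0.2415]
ee_rot: [0.013, 0.505, 0.863, -0.005]
contact_force: [1.1, -0.6, -0.6]
width: 0.0852
```

```bash
python3 -c "
from h import *
st()"
```

```text
t 4.7 pos [ 0.6113 -0.1141  0.2415] z [ 0.0167 -0.0222 -0.9996] x [-0.4898  0.8714 -0.0275] yaw 119.34 F [ 1.1 -0.6 -0.6] w 0.0852 q [-0.287  0.33   1.4   -0.017  1.389 -2.367]
```

carry_out:
  series:
    - [[3.5, -4.5, 5], 0]
    - [[3.5, -4.5, 10], 0]
    - [[0, 0, 10], 0]
    - [[0, 0, 0], 0]
    - [[0, 0, 0], 0]
    - [[0, 0, 0], 0]

```text
clock: 5.2
position: [0.5988, -0.1127, 0.2137]
ee_rot: [0.012, 0.505, 0.863, -0.006]
contact_force: [-0.6, 1.0, 0.5]
width: 0.0851
```

```bash
python3 -c "
from h import *
st()"
```

```text
t 5.2 pos [ 0.5988 -0.1127  0.2137] z [ 0.0149 -0.0217 -0.9997] x [-0.4904  0.8711 -0.0262] yaw 119.38 F [-0.6  1.   0.5] w 0.0851 q [-0.29   0.327  1.474 -0.017  1.32  -2.37 ]
```

carry_out:
  series:
    - [[0, 0, 0], 6.4]
    - [[0, 0, 0], 6.4]
    - [[0, 0, 0], 6.4]
    - [[0, 0, 0], 6.4]
    - [[0, 0, 0], 6.4]
    - [[0, 0, 0], 6.4]
    - [[0, 0, 0], 6.4]
    - [[0, 0, 0], 0]

```text
clock: 5.87
position: [0.602, -0.1134, 0.2164]
ee_rot: [0.015, 0.807, 0.591, 0.001]
contact_force: [-0.7, 0.5, -0.2]
width: 0.0851
```

```bash
python3 -c "
from h import *
st()"
```

```text
t 5.87 pos [ 0.602  -0.1134  0.2164] z [ 0.0207 -0.0232 -0.9995] x [ 0.3022  0.9531 -0.0159] yaw 72.41 F [-0.7  0.5 -0.2] w 0.0851 q [-0.29   0.327  1.467 -0.017  1.321 -1.55 ]
```

carry_out:
  series:
    - [[0, 0, 0], 6.1]
    - [[0, 0, 0], 6.1]
    - [[0, 0, 0], 6.1]
    - [[0, 0, 0], 6.1]
    - [[0, 0, 0], 6.1]
    - [[0, 0, 0], 6.1]
    - [[0, 0, 0], 4.5]
    - [[0, 0, 0], 0]

```text
clock: 6.53
position: [0.6048, -0.1141, 0.219]
ee_rot: [0.015, 0.964, 0.265, 0.009]
contact_force: [-0.2, -1.6, 0.0]
width: 0.0851
```

```bash
python3 -c "
from h import *
s,M=st()
print(M.T@(np.array([.6003,-.1127,.165])-s['position']))"
```

```text
t 6.53 pos [ 0.6048 -0.1141  0.219 ] z [ 0.0261 -0.0248 -0.9994] x [0.8594 0.5112 0.0097] yaw 30.75 F [-0.2 -1.6  0. ] w 0.0851 q [-0.29   0.327  1.461 -0.017  1.321 -0.822]
[-0.00365717 -0.00539801  0.05381541]
```

carry_out:
  series:
    - [[-2, -3, 6], 1.2]
    - [[-2, -3, 12], 0]
    - [[0, 0, 16], 0]
    - [[0, 0, 16], 0]
    - [[0, 0, 12], 0]
    - [[0, 0, 6], 0]
    - [[0, 0, 2], 0]
    - [[0, 0, 0], 0]

```text
clock: 7.2
position: [0.5999, -0.1122, 0.146]
ee_rot: [0.016, 0.964, 0.264, 0.011]
contact_force: [-0.3, 0.6, -0.6]
width: 0.0852
```

Run:
```python
from h import *
s,M=st()
print(M.T@(np.array([.6003,-.1127,.165])-s['position']))
f,K,Rm,t=cam("wrist"); np.savez("w3.npz",f=f,K=K,R=Rm,t=t)
cv2.imwrite("pics/w3.png",cv2.resize(f[84:384,56:456],(800,600),interpolation=cv2.INTER_CUBIC))
```

```text
t 7.2 pos [ 0.5999 -0.1122  0.146 ] z [ 0.0289 -0.0254 -0.9993] x [0.8605 0.5092 0.0119] yaw 30.62 F [-0.3  0.6 -0.6] w 0.0852 q [-0.289  0.368  1.587 -0.018  1.151 -0.816]
[ 0.00030842  0.00131786 -0.01895476]
```

View pics/w3.png

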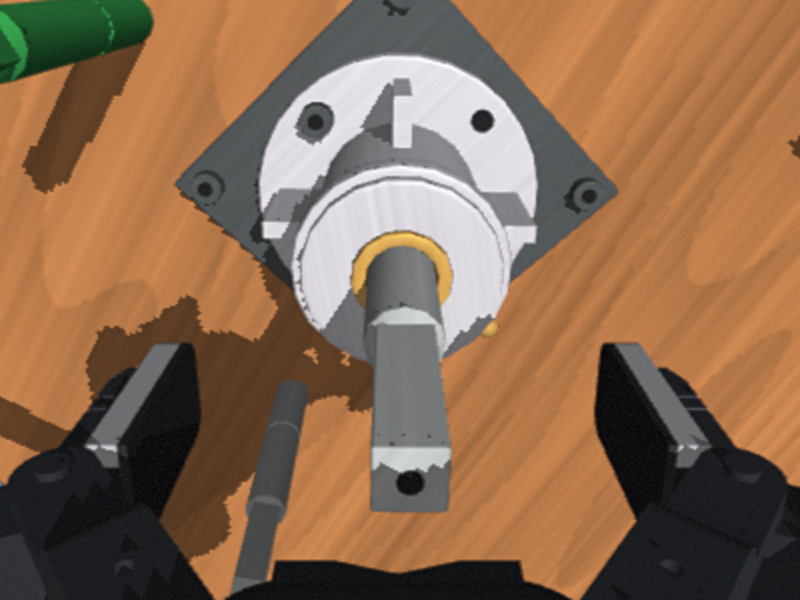

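The view shows the shaft's square top at (410,483), midway between the pads at (195) and (603), with the bush at (402,270) and the fingers clear of everything. Now to close.

carry_out:
  series:
    - [[0, 0, 0], 0]
    - [[0, 0, 0], 0]
    - [[0, 0, 0], 0]
    - [[0, 0, 0], 0]
  fingers: 5
  squeeze: 40

```text
clock: 7.58
position: [0.6017, -0.1127, 0.149]
ee_rot: [0.018, 0.964, 0.264, 0.013]
contact_force: [0.5, -0.3, -0.8]
width: 0.0381
```

Run:
```python
from h import *
d=np.load("w3.npz");W=(d["K"],d["R"],d["t"])
c,r=ray(*W,56+410/2-.25,84+483/2-.25,)
k=((np.array([.6003,-.1127])-c[:2])@r[:2])/(r[:2]@r[:2]); print("top hole",c+k*r)
print("bush",atz(*W,56+402/2-.25,84+283/2,.105))
s,M=st(); print(s["moment"])
```

```text
top hole [ 0.60100984 -0.11224014  0.1882689 ]
bush [ 0.60182848 -0.11329173  0.105     ]
t 7.58 pos [ 0.6017 -0.1127  0.149 ] z [ 0.0341 -0.027  -0.9991] x [0.8599 0.5102 0.0156] yaw 30.68 F [ 0.5 -0.3 -0.8] w 0.0381 q [-0.289  0.366  1.584 -0.018  1.152 -0.817]
[-0.0705843  -0.01718462  0.0125255 ]
```

carry_out:
  series:
    - [[-1, -0.6, 2], 0]
    - [[-0.5, -0.5, 1], 0]
    - [[-0.3, -0.3, 0.7], 0]

```text
clock: 7.83
position: [0.6008, -0.1128, 0.1471]
ee_rot: [0.019, 0.964, 0.264, 0.015]
contact_force: [-1.1, 0.9, 5.8]
width: 0.0132
```

Run:
```python
from h import *
s,M=st(); print(s["moment"])
```

```text
t 7.83 pos [ 0.6008 -0.1128  0.1471] z [ 0.0382 -0.0281 -0.9989] x [0.8597 0.5105 0.0185] yaw 30.7 F [-1.1  0.9  5.8] w 0.0132 q [-0.29   0.364  1.592 -0.018  1.141 -0.818]
[-0.00072901  0.20725609 -0.00634743]
```

carry_out:
  series:
    - [[-0.3, -0.2, -2], 0]
    - [[-0.3, -0.2, -3], 0]
    - [[-0.2, -0.2, -2], 0]

```text
clock: 8.08
position: [0.6003, -0.1124, 0.1519]
ee_rot: [0.018, 0.964, 0.264, 0.015]
contact_force: [2.5, -1.1, -7.6]
width: 0.0135
```

Run:
```python
from h import *
s,M=st(); print(s["moment"])
```

```text
t 8.08 pos [ 0.6003 -0.1124  0.1519] z [ 0.0392 -0.0275 -0.9989] x [0.8597 0.5104 0.0197] yaw 30.7 F [ 2.5 -1.1 -7.6] w 0.0135 q [-0.29   0.359  1.587 -0.017  1.15  -0.819]
[-0.09796795 -0.68962026 -0.00392379]
```

carry_out:
  series:
    - [[0, 0, -3], 0]
    - [[0, 0, -3], 0]
    - [[0, 0, -3], 0]
    - [[0, 0, -2], 0]

```text
clock: 8.42
position: [0.6002, -0.1124, 0.1619]
ee_rot: [0.018, 0.964, 0.264, 0.015]
contact_force: [2.4, -0.4, -5.7]
width: 0.0133
```

Run:
```python
from h import *
s,M=st(); print(s["moment"])
```

```text
t 8.42 pos [ 0.6002 -0.1124  0.1619] z [ 0.0382 -0.0274 -0.9989] x [0.8598 0.5103 0.0189] yaw 30.69 F [ 2.4 -0.4 -5.7] w 0.0133 q [-0.29   0.351  1.572 -0.017  1.174 -0.819]
[-0.13437002 -0.56036584  0.00610444]
```

Forces are light: 2.4 N sideways and about 6 N vertical. I'll carry on up.

carry_out:
  series:
    - [[0.1, 0.1, -3], 0]
    - [[0.1, 0.1, -3], 0]
    - [[0, 0, -3], 0]
    - [[0, 0, -3], 0]
    - [[0, 0, -1], 0]
    - [[0, 0, 0], 0]

```text
clock: 8.92
position: [0.5999, -0.1124, 0.1775]
ee_rot: [0.019, 0.964, 0.264, 0.015]
contact_force: [2.5, -1.4, -5.0]
width: 0.0131
```

Run:
```python
from h import *
s,M=st(); print(s["moment"])
f,K,Rm,t=cam("wrist"); np.savez("w4.npz",f=f,K=K,R=Rm,t=t)
a=cv2.resize(f[160:260,195:315],None,fx=5,fy=5,interpolation=cv2.INTER_CUBIC)  #600x500
f2,K2,R2,t2=cam("scene"); np.savez("s4.npz",f=f2,K=K2,R=R2,t=t2)
b=cv2.resize(f2[195:255,200:240],None,fx=5,fy=5,interpolation=cv2.INTER_CUBIC) #200x300
im=np.zeros((500,800,3),np.uint8); im[:,:600]=a; im[:300,600:]=b
cv2.imwrite("pics/w4.png",im); st()
for z in (.105,.115,.13): print(z,(proj(K,Rm,t,(.6003,-.1127,z))-[195,160])*5)
```

```text
t 8.92 pos [ 0.5999 -0.1124  0.1775] z [ 0.0389 -0.0282 -0.9988] x [0.8598 0.5103 0.0191] yaw 30.69 F [ 2.5 -1.4 -5. ] w 0.0131 q [-0.29   0.339  1.55  -0.017  1.207 -0.819]
[-0.12849287 -0.48575466  0.01231207]
t 9.02 pos [ 0.5999 -0.1124  0.1775] z [ 0.0391 -0.0283 -0.9988] x [0.8598 0.5103 0.0191] yaw 30.69 F [ 1.5 -1.1 -1.8] w 0.0135 q [-0.29   0.339  1.55  -0.017  1.207 -0.819]
0.105 [293.45639911 211.47482006]
0.115 [294.8396782  241.00670157]
0.13 [297.15340131 290.40280486]
```

View pics/w4.png

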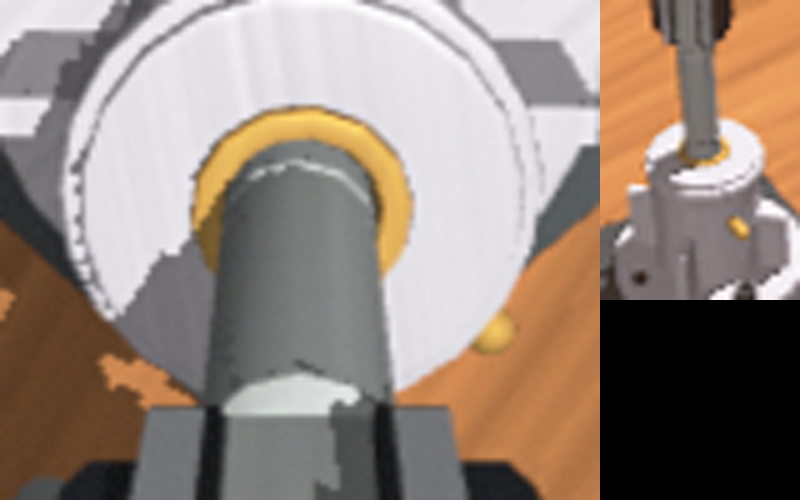

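Run:
```python
from h import *
d=np.load("w4.npz");K,Rm,t=d["K"],d["R"],d["t"]
c=-Rm.T@t; ax=np.array([.6003,-.1127]); u=(c[:2]-ax)/np.linalg.norm(c[:2]-ax); print(c)
for r,zs in ((.0105,(.105,)),(.0135,(.105,)),(.010,(.105,.110,.114,.115,.116,.120,.125,.145,.165)),(.009,(.114,.116))):
    for z in zs: print(r,z,((proj(K,Rm,t,[*(ax+r*u),z])+.4-[195,160])*5).round(0))
# shoulder square/round: flat face r=.007
for z in (.165,.17,.175,.18): print("flat",z,((proj(K,Rm,t,[*(ax+.007*u),z])+.4-[195,160])*5).round(0),((proj(K,Rm,t,[*(ax+.010*u),z])+.4-[195,160])*5).round(0))
a=d["f"][180:202,250:262]; print(cv2.cvtColor(d["f"],cv2.COLOR_BGR2GRAY)[182:204,255])
```

```text
[ 0.55391069 -0.04167664  0.31586975]
0.0105 0.105 [292. 138.]
0.0135 0.105 [291. 116.]
0.01 0.105 [292. 142.]
0.01 0.11 [293. 155.]
0.01 0.114 [293. 166.]
0.01 0.115 [293. 169.]
0.01 0.116 [293. 172.]
0.01 0.12 [294. 183.]
0.01 0.125 [295. 198.]
0.01 0.145 [298. 266.]
0.01 0.165 [302. 348.]
0.009 0.114 [294. 174.]
0.009 0.116 [294. 179.]
flat 0.165 [303. 376.] [302. 348.]
flat 0.17 [304. 400.] [303. 372.]
flat 0.175 [305. 426.] [304. 397.]
flat 0.18 [307. 453.] [305. 424.]
[178 213 201 190 180 166 133 128 127 131 179 157 123 119 121 122 121 122
 123 122 123 121]
```

Run:
```python
from h import *
d=np.load("w4.npz")["f"];s=np.load("s4.npz");e=s["f"]
g=lambda im,k:np.clip(cv2.resize(im,None,fx=k,fy=k,interpolation=cv2.INTER_LANCZOS4).astype(float)*1.4,0,255).astype(np.uint8)
a=g(d[175:225,232:282],10); b=g(e[205:230,213:228],20)
im=np.zeros((500,800,3),np.uint8); im[:,:500]=a; im[:500,500:800]=b
cv2.imwrite("pics/w5.png",im)
K,Rm,t=s["K"],s["R"],s["t"]
c=-Rm.T@t; ax=np.array([.6003,-.1127]); u=(c[:2]-ax)/np.linalg.norm(c[:2]-ax)
for z in(.105,.110,.115,.12,.15): print(z,((proj(K,Rm,t,[*(ax+.01*u),z])+.5-[213,205])*20+[500,0]).round())
```

```text
0.105 [660. 425.]
0.11 [658. 397.]
0.115 [656. 368.]
0.12 [654. 340.]
0.15 [642. 164.]
```

View pics/w5.png

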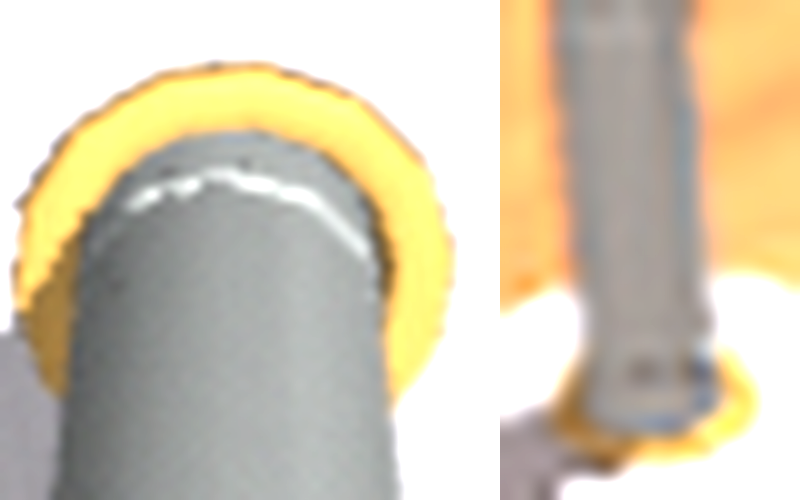

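The scene crop shows the groove's dark band at (645,370), with the shaft meeting the bush at y≈420. The wrist crop shows the groove's bright lower lip at y≈182, against the bush edge at y≈135. Together with the measured lift, that puts the groove 9 to 9.5 mm above the bush, in the band. The shaft is still and the side load is about 2 N, so I'm handing it in.

Run:
```python
from h import *
s,M=st(); print(np.abs(s["qd"]).max()); print(manip.sign_off())
```

```text
t 9.02 pos [ 0.5999 -0.1124  0.1775] z [ 0.0391 -0.0283 -0.9988] x [0.8598 0.5103 0.0191] yaw 30.69 F [ 1.5 -1.1 -1.8] w 0.0135 q [-0.29   0.339  1.55  -0.017  1.207 -0.819]
0.002442773002032234
the job is handed in; nothing more can be done
None
```

I gripped the shaft by its square drive end at 40 N, drew it up about 30 mm in small steps, and handed the job in at 9.0 s while still holding it. No verdict comes back, so what follows rests on my own checks.

**Groove height:** it stands about 9 to 9.5 mm above the bush by the wrist and scene views, and about 9 mm by the measured lift. The wrist and scene views put the shaft top to within a few mm of each other.

**Load and stillness:** side force on the tool was about 2 N at the end. The highest readings I took while gripping and lifting were about 3 N sideways and 8 N vertical. Joint speeds were near zero, and the grip width was 13.5 mm on the 14 mm flats.

**Tilt:** the tool axis drifted to about 0.05 rad off vertical while moving, and the moves could not correct it. I turned the jaws so only about 0.02 rad of that lies in the plane they clamp. The bush play should hold the shaft under about 0.03 rad, but I did not measure the shaft's own tilt.

**Other items:** I kept clear of the other things on the bench and felt no contact. I did not check their positions again afterwards.

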